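# Set the guarded voltage dial to its marker

### The arm

A 6-joint arm with a two-finger parallel gripper is mounted at the origin on a cart in front of the work surface, level with it; the furniture and walls round the work are solid. World frame = base frame: x ahead of the robot, y to its left, z up, the work surface at z = 0. Lengths are in m, angles in rad, forces in N, time in s.
With the tool pointing down it reaches from about 0.35 to 0.775 m from the base axis. Payload 5.5 kg.
Tool frame: the origin (TCP) lies at the very end of the fingers, on their centre line; the grasp point (between the pads) lies 19 mm behind it; z points along the fingers, y is the line along which they close (so a half turn about z gives the same grasp; the last joint's range is limited). The gripper opens to 85 mm and grips with 20 to 120 N. Pads are 22 mm wide; open, the fingers measure 114 mm over their backs; the gripper's body (76 mm by 85 mm) begins 54 mm behind the grasp point. The pads swing forward as they close: fully open they stand 13 mm farther back than shut.
Start: joints at [0.97, 0.313, 0.046, 1.304, 0, 1.431], TCP at [0.256, 0.515, 0.231] pointing down, gripper open.
Joint ranges: [-2.76, 2.76], [-0.86, 1.69], [-1.03, 1.26], [-2.2, 2.34], [-1.47, 1.5], [-3.14, 3.14]. Speed limits (rad/s): [2.57, 2.57, 3.14, 3.14, 3.14, 3.14].

### API

Orientations are given as a unit quaternion [w, x, y, z].
In Python, from workcell import env, viewer, nets gives the robot as it stands. The module is installed in compiled form; this text tells all that it offers.
- The arm moves only by the tool send_path, called in YAML: its name, and indented under it one key for each argument. Schema: {"type":"object","properties":{"ticks":{"type":"array","items":{"type":"array","items":{"type":"number"},"minItems":6,"maxItems":6},"minItems":1,"maxItems":8},"aperture":{"type":"number"},"squeeze":{"type":"number"},"only":{"type":"string"},"quiet":{"type":"boolean"},"lines":{"type":"string"}},"required":["ticks"],"additionalProperties":false}. ticks is a list of rows, 1 to 8 of them, each of 6 numbers: dx, dy, dz in fractions of the full range, 1 being 0.5 m, then a rotation vector rx, ry, rz in parts of the range, where 1.0 means 4 rad; each row is the pose to reach, as a shift and turn from the pose commanded when the call began, along the tool's axes at that moment; what a row does not reach only later rows make up. A row lasts 1/8 s, in which the tool goes at most 0.0625 m and 0.188 rad, less where a joint would pass 70% of its speed; a pose out of reach is approached as far as the arm can. aperture is the finger opening in m, set as the call begins (left out keeps the last). The fingers move at their own pace and stop on an object; squeeze is the grip in N (left out, the last holds). Time passes only in rows, so rows that do not move let the fingers close. The tool returns the time, the measured TCP pose, the force, the opening and the grip force at its end. only (a regular expression) keeps the lines of the reply that match it, lines (a string "A,B") keeps lines A to B, and quiet returns only ok. A shift or turn number past 1, either way, is cut back to 1. Input that does not fit is refused with a message, and nothing moves.
- env.get_state(): the state, without advancing time (a new reading comes with each control period).
- viewer.read_camera(name): name is "side" or "top"; returns a dict with "image" (384x512x3 uint8, red, green, blue), "K" (3x3 intrinsics, pixels), "R" (3x3) and "t" (3): a world point X has camera coordinates R X + t. Camera axes: x right, y down, z forward; pixel columns grow to the right and rows downward; lengths in m; the calibration is good to about 2 mm. A picture is of the moment at which its call begins. There is no depth.
- env.hand_in(): hands the job in; it is judged then, once.
Trained networks look in a picture, given as the dict that the camera call returned (one of the last four; its "shot" number tells which), for a name from the list of things; names that differ only in an ending like _2 or _b are one class to them, and where a whole thing is asked for, a point or a joint stands for the part that bears it (a point fixed in the world has none). Each returns a list of dicts, best first, with "confidence" (0 to 1); they miss things now and then, are a little off and sometimes report something else, mostly with a low value. They report only what shows in the picture. A call takes as long as a camera call.
- nets.outline_of(label, picture): "region" (384x512 bool, what is visible of it) and "box" ([left, top, right, bottom] in pixels, round what is visible of it).
The state is a dict: "clock": time; "joint_pos": joint angles; "qvel": joint speeds; "tau": joint torques, N m; "tcp_pos": TCP position; "orientation": TCP orientation; "wrist_force": force on the tool from outside, world axes, zero at the start; "ft_torque": the same for the moment, N m; "finger_gap": finger opening in m; "grip_force": force on a finger pad.
Only numpy, scipy, OpenCV 4.12 (cv2) and the standard library are available. Lean on these libraries where they do the work, as an engineer would, in place of code of your own. Each camera call takes 0.05 s, during which the arm holds its last target. There are 200 camera calls.

### The job

Flip the clear guard of the bench voltage source right back onto its rests so that it stays up by itself, then turn the black knob beneath it until its white line points at the yellow set marker. Leave the guard open, since the output is still to be checked with the multimeter, and do not shift the yellow marker or the things lying round about.

Things in the scene. Friction and masses are not known exactly. Their poses are not given: they have to be found in the camera images.
- voltage_source: Dark grey instrument case with a light grey top panel, fixed, its panel 62 mm above the bench. Origin on its underside, straight below the knob's axis; x to the back of the case, y to its left, z up. It reaches from x = -80 to +98 mm, y = -60 (right) to +118 mm (left). Display, rocker and a red and a black output post on the left of the panel are at most 18 mm tall.
- guard (a joint): Hinge of the clear flip guard over the knob, rad: 0 shut, 2.15 right back on its two rests. A plate 88 mm wide, 101 mm from hinge to front, 36 mm above the panel, with a 29 mm tall front wall; 70 g, moves easily. Let go below about 1.4 rad it falls shut, beyond about 1.8 rad it falls back onto the rests and stays.
- guard_tab (a point): Point in the orange finger tab on the guard's front edge, 12 mm from its outer end; moves with the guard. The tab is 24 mm wide (along the case's y), 6 mm thick, 32 mm long, sloping up 40 degrees to the front when shut. It can be pinched across its 24 mm width from above and turns between the fingers as the guard swings.
- guard_hinge (a point): Middle of the guard's hinge pin, on the case 56 mm behind the knob's axis and 36 mm above the panel. Its y axis (the case's y) is the pin; the front of the guard swings up and over to the back.
- dial (a joint): Turn of the knob in rad, growing clockwise seen from above, 0 to 4.71; at 0 its white line points 135 degrees to the left of the case's x axis. It stays where it is left; its friction is 0.03 N m.
- dial_grip (a point): Middle of the knob's grip bar, on the knob's axis, 18 mm above the panel. The black knob has a round skirt 49 mm across, its top 8 mm above the panel, and on it a straight grip bar 44 mm long, 12 mm wide, its top 26 mm above the panel. The point's x axis runs along the bar to the end with the white line.
- line_tip (a point): Outer end of the knob's white line, on the skirt 25.5 mm from the axis.
- set_ring (a joint): Where the yellow marker stands, in rad, in the same measure as the knob: the knob is right when its value equals this one. The black ring that carries it, 68 mm across and 2.5 mm high, lies under the knob's skirt, is stiff and must not be moved.
- mark_tip (a point): Inner point of the yellow arrow-shaped marker, 25.5 mm from the knob's axis. The marker is 8.5 mm wide at its outer end.
- multimeter: Yellow and black hand multimeter lying face up to the right, 145 x 72 x 49 mm; origin under its middle. Leave alone.
- battery_9v: Orange and black block battery standing upright, 18 x 27 x 48 mm; origin under its middle. Leave alone.
- solder_spool: White spool of solder, 69 x 60 x 42 mm, to the left; origin near the middle of its underside. Leave alone.
- screwdriver_blue: Screwdriver with blue handle lying to the left, 150 mm long, 21 mm thick; origin under its middle. Leave alone.
- sanding_block: Brown sanding block, 61 x 100 x 34 mm, on the right; origin under its middle. Leave alone.

How it is judged:
On the way, in this order (a step that is already met when the one before it is completed fails the run):
1. the guard stands open on its rests by itself, not touched by the robot (value of joint guard above 2.05 rad and contact force between voltage_source and the arm below 0.1 N and contact force between voltage_source and the fingers below 0.1 N), for 0.2 s.
2. the knob's white line points at the yellow marker (horizontal distance between line_tip and mark_tip below 0.0038 m and value of joint guard above 2.05 rad), for 0.2 s.
At the end, for the whole second after the job is handed in: The guard rests fully open (hinge beyond 2.05 rad), the knob's line tip is within 3.8 mm of the marker's point (about 0.15 rad of turn), and both are at rest (all of step 2 and velocity of joint dial between -0.05 and 0.05 rad/s and velocity of joint guard between -0.05 and 0.05 rad/s); the robot touches nothing.
It fails at once if the yellow marker is shifted by more than 3 mm (distance of mark_tip from where it was at the start of the episode above 0.003 m).
It fails at once if one of the things lying round about is shifted by more than 20 mm (distance of any of multimeter, battery_9v, solder_spool, screwdriver_blue, sanding_block from where it was at the start of the episode above 0.02 m).
It also fails if it takes over 48 s, if anything falls off the work surface, if the arm or the gripper's body presses on something with over 40 N, if the wrist force passes 120 N, or if a joint passes its speed limit or range.

## Working session

There is one attempt and no reset: what is moved stays moved. The work goes in short steps, Python scripts to look and compute and a tool call to move; the robot and the scene stay as the last step left them, time stands still between calls to the robot, and variables do not carry over. Pictures are saved under pics/ and viewed, at most 10 in all, crops included, and the job is handed in when it is done.

```bash
mkdir -p pics
```

Create h.py:
```python
import numpy as np, cv2
from workcell import env, viewer, nets
def ray(c,u,v):
    d=c["R"].T@np.linalg.inv(c["K"])@np.array([u,v,1.]); o=-c["R"].T@c["t"]; return o,d
def atz(c,u,v,z):
    o,d=ray(c,u,v); return o+d*(z-o[2])/d[2]
def proj(c,X):
    p=c["K"]@(c["R"]@np.asarray(X)+c["t"]); return p[:2]/p[2]
def tri(*obs):
    A=np.zeros((3,3));b=np.zeros(3)
    for c,u,v in obs:
        o,d=ray(c,u,v); d/=np.linalg.norm(d); M=np.eye(3)-np.outer(d,d); A+=M;b+=M@o
    return np.linalg.solve(A,b)
def save(c,n,crop=None,s=1):
    im=c["image"][...,::-1]
    if crop: im=im[crop[1]:crop[3],crop[0]:crop[2]]
    cv2.imwrite("pics/"+n,cv2.resize(im,None,fx=s,fy=s,interpolation=cv2.INTER_CUBIC))
```

Run:
```python
from h import *
t=viewer.read_camera("top"); s=viewer.read_camera("side")
cv2.imwrite("pics/a.png",np.vstack([t["image"],s["image"]])[...,::-1][:, :]) if 0 else None
save(t,"t0.png",s=1.5); save(s,"s0.png",s=1.5)
for n,c in(("top",t),("side",s)):
    print(n,"cam at",(-c["R"].T@c["t"]).round(3), c["K"][0,0])
    for l in["voltage_source","guard","guard_tab","dial","dial_grip","line_tip","set_ring","mark_tip"]:
        for r in nets.outline_of(l,c)[:1]:
            ys,xs=np.nonzero(r["region"]); print(l,round(r["confidence"],2),np.round(r["box"]),xs.mean().round(1),ys.mean().round(1),len(xs))
print(env.get_state())
```

```text
top cam at [ 0.374 -0.014  1.118] 347.690946864102
voltage_source 0.85 [186. 164. 258. 236.] 221.2 198.7 3296
guard 0.89 [213. 172. 249. 215.] 229.2 194.1 1041
guard_tab 0.94 [211. 171. 250. 214.] 229.1 194.5 1060
dial_grip 0.67 [125. 206. 173. 218.] 157.2 212.3 152
line_tip 0.7 [128. 205. 170. 216.] 159.0 212.0 134
set_ring 0.5 [326. 219. 339. 230.] 331.2 223.3 80
side cam at [ 0.101 -1.008  0.552] 398.0050154394483
voltage_source 0.56 [193. 173. 269. 218.] 231.0 195.6 2410
guard 0.61 [215. 175. 252. 200.] 232.6 183.4 592
guard_tab 0.85 [219. 171. 254. 194.] 233.2 183.0 561
{'clock': 0.9, 'joint_pos': array([ 9.70431466e-01,  3.13163088e-01,  4.61329070e-02,  1.30359107e+00,
       -1.02269589e-05,  1.43122843e+00]), 'qvel': array([-2.15089494e-03, -4.58398552e-04,  1.01392731e-03,  2.39941009e-03,
        3.09737374e-05, -8.98138767e-04]), 'tau': array([-2.56930653e-04, -4.80446792e+01,  2.98814249e+01,  6.02796695e-05,
       -1.24815992e-04,  2.83652334e-06]), 'tcp_pos': array([0.25571003, 0.51507946, 0.23135769]), 'orientation': array([3.64196441e-05, 2.28365494e-01, 9.73575469e-01, 7.97656609e-05]), 'wrist_force': array([ 0.1099542 , -1.09831585, -0.6652181 ]), 'ft_torque': array([-0.03071592,  0.03697354, -0.0298002 ]), 'grip_force': 0.0, 'finger_gap': 0.08520252611956969}
```

View pics/t0.png

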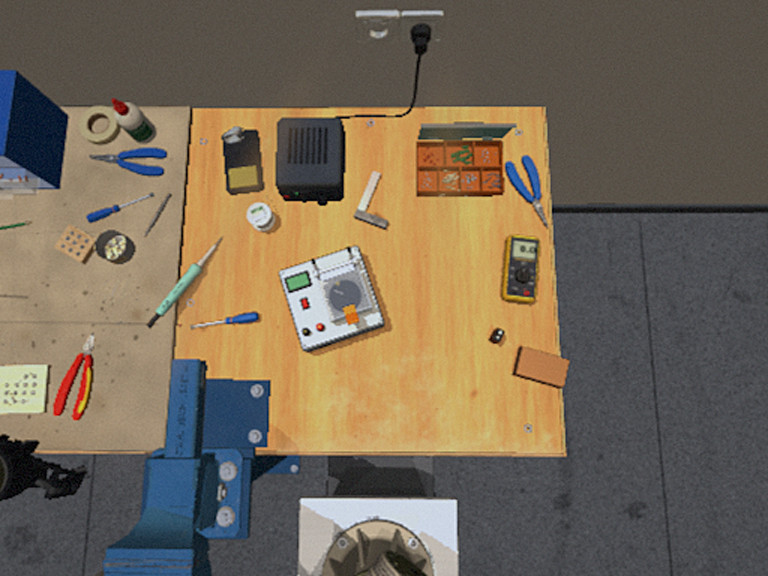

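View pics/s0.png

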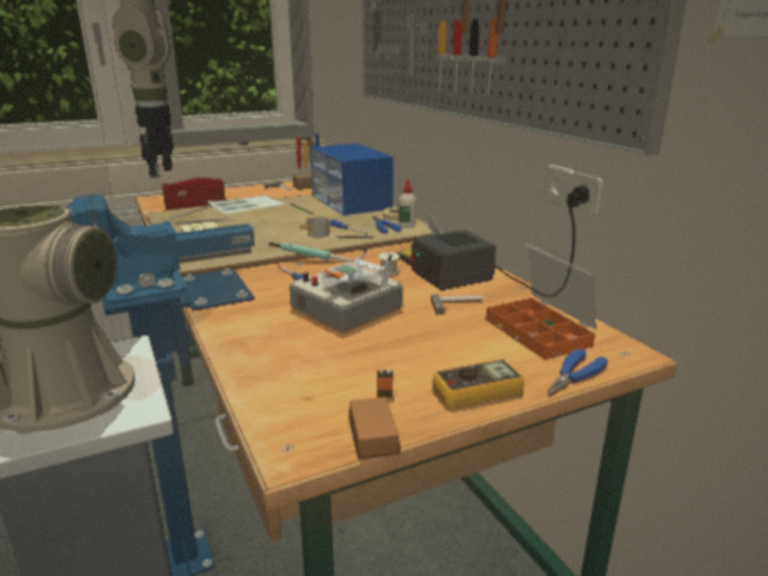

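Add to h.py:
```python
from scipy.optimize import minimize
BOX=np.array([[x,y,z] for x in(-.08,.098) for y in(-.06,.118) for z in(0,.062)])
def w(p,L):
    c,s=np.cos(p[2]),np.sin(p[2]); L=np.atleast_2d(L)
    return np.c_[p[0]+c*L[:,0]-s*L[:,1], p[1]+s*L[:,0]+c*L[:,1], L[:,2]]
```

Run:
```python
from h import *
t=viewer.read_camera("top"); s=viewer.read_camera("side")
masks=[]
for c in(t,s):
    r=nets.outline_of("voltage_source",c)[0]; masks.append(r["region"])
def hull(c,p,S=8):
    P=np.array([proj(c,X) for X in w(p,BOX)]); 
    m=np.zeros((384*3,512*3),np.uint8); h=cv2.convexHull((P*3*16+16).astype(np.int32)); cv2.fillConvexPoly(m,h,1,shift=4); return m>0
M=[cv2.resize(m.astype(np.uint8),None,fx=3,fy=3)>0 for m in masks]
def cost(p,ids=(0,)):
    q=[p[0]/10,p[1]/10,p[2]]
    return sum(1-(hull(c,q)&m).sum()/(hull(c,q)|m).sum() for i,(c,m) in enumerate(zip((t,s),M)) if i in ids)
x0=atz(t,229,196,.08); print("knob guess",x0)
for ids in((0,),(0,1)):
    r=minimize(cost,[x0[0]*10,x0[1]*10,.29],args=(ids,),method="Nelder-Mead",options=dict(initial_simplex=np.array([x0[0]*10,x0[1]*10,.29])+np.array([[0,0,0],[.2,0,0],[0,.2,0],[0,0,.15]])))
    p=[r.x[0]/10,r.x[1]/10,r.x[2]]; print(ids,np.round(p,4),r.fun, cost(r.x,(0,)),cost(r.x,(1,)))
obs=[]
for c,b in((t,(205,165,260,225)),(s,(190,165,275,225))):
    im=c["image"]; hsv=cv2.cvtColor(im,cv2.COLOR_RGB2HSV); 
    m=(hsv[...,0]<22)&(hsv[...,0]>8)&(hsv[...,1]>170)&(hsv[...,2]>120); k=np.zeros_like(m); k[b[1]:b[3],b[0]:b[2]]=1; m&=k
    n,l,st,ce=cv2.connectedComponentsWithStats(m.astype(np.uint8)); print(st[1:],ce[1:].round(1))
tip=w(p,[[-.045-.012*0-.02,0,.098+.01]])
print("pred tab",tip,proj(t,tip[0]),proj(s,tip[0]))
A=cv2.resize(t["image"][160:240,180:265],None,fx=6,fy=6,interpolation=cv2.INTER_CUBIC)
B=cv2.resize(s["image"][165:225,188:275],None,fx=3.4,fy=3.4,interpolation=cv2.INTER_CUBIC)
A=np.pad(A,((0,0),(0,0),(0,0)));H=A.shape[0];B=np.pad(B,((0,H-B.shape[0]),(0,0),(0,0)))
cv2.imwrite("pics/z1.png",np.hstack([A,B])[:590,:800,::-1])
```

```text
knob guess [0.55606193 0.06878995 0.08      ]
(0,) [0.5574 0.0664 0.3325] 0.03577088521621008 0.03577088521621008 0.16087526634977878
(0, 1) [0.5577 0.0676 0.3302] 0.1949103203386373 0.04146396468958402 0.1534463556490533
[[244 176   1   1   1]
 [250 194   1   1   1]
 [252 200   1   1   1]
 [229 203  10  13  83]
 [253 203   1   1   1]
 [212 217   2   2   4]] [[244.  176. ]
 [250.  194. ]
 [252.  200. ]
 [233.6 209.3]
 [253.  203. ]
 [212.5 217.5]]
[[224 183   3   2   4]] [[225.  183.2]]
pred tab [[0.49618326 0.04647821 0.108     ]] [235.57956257 214.54455749] [218.43772268 183.16758243]
```

View pics/z1.png

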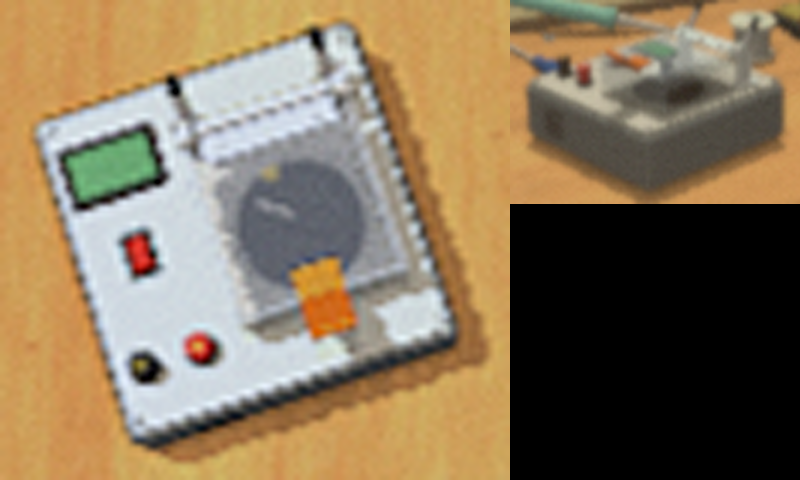

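The crop shows the case cleanly: the tab at about px (234.5,212), the marker at (224.5,188.5), and the line pointing left of the marker as seen from the knob centre near (230,197). I'll refine the case pose from its corners and work out the approach.

Add to h.py:
```python
from scipy.spatial.transform import Rotation as Ro
def tabL(g): 
    a=np.pi-np.arctan2(.0129,.1163)-g; return np.array([.056+.117*np.cos(a),0,.098+.117*np.sin(a)])
def togo(pos,head):  # tool down, tool y heading
    s=env.get_state(); q=s["orientation"]; R=Ro.from_quat([q[1],q[2],q[3],q[0]])
    y=np.array([np.cos(head),np.sin(head),0]); z=np.array([0,0,-1.]); T=Ro.from_matrix(np.c_[np.cross(y,z),y,z])
    return (R.inv().apply(np.asarray(pos)-s["tcp_pos"])).round(4),(R.inv()*T).as_rotvec().round(3)
```

Run:
```python
from h import *
from scipy.optimize import least_squares
t=viewer.read_camera("top"); s=viewer.read_camera("side")
C=(np.array([[42,125],[352,28],[455,340],[128,432]])+.5)/6-.5+[180,160]
L=[[.098,.118,.062],[.098,-.06,.062],[-.08,-.06,.062],[-.08,.118,.062]]
f=lambda p:(np.array([proj(t,X) for X in w(p,L)])-C).ravel()
r=least_squares(f,[.557,.066,.3]); p=r.x; print(p.round(4),r.fun.round(1))
for n,X in(("knob",[0,0,.088]),("tab",tabL(0)),("tabend",[-.0695,0,.1186]),("tabbase",[-.045,0,.098]),("hinge",[.056,0,.098])):
    X=w(p,[X])[0]; print(n,X.round(4),proj(t,X).round(1),((proj(t,X)-[180,160])*6).round(0),proj(s,X).round(1))
X=w(p,[tabL(0)])[0]
print(togo(X+[0,0,.10],p[2]+np.pi/2))
```

```text
[0.5541 0.0668 0.3027] [-1.6 -1.3  1.3 -1.6  1.   0.3 -0.6  2.3]
knob [0.5541 0.0668 0.088 ] [229.5 196.2] [297. 217.] [233.5 184. ]
tab [0.4966 0.0488 0.1109] [234.7 214.3] [328. 326.] [218.2 182. ]
tabend [0.4878 0.046  0.1186] [235.5 217. ] [333. 342.] [215.8 180.4]
tabbase [0.5112 0.0533 0.098 ] [233.5 209.9] [321. 299.] [222.3 184.7]
hinge [0.6076 0.0835 0.098 ] [223.9 178.1] [264. 109.] [246.6 176.7]
(array([-0.4231, -0.3105,  0.0204]), array([ 0.   ,  0.   , -0.763]))
```

The rows are not in the units I measure in: shifts go in shares of 0.5 m and turns go in shares of 4 rad. I convert before sending: -0.325 m / 0.5 = -0.65, -0.08 m / 0.5 = -0.16, -0.763 rad / 4 = -0.1908.

send_path:
  ticks:
    - [0,0,-0.12,0,0,0]
    - [-0.06,0,-0.18,0,0,-0.025]
    - [-0.18,-0.06,-0.18,0,0,-0.0625]
    - [-0.28,-0.14,-0.18,0,0,-0.1]
    - [-0.38,-0.22,-0.18,0,0,-0.1375]
    - [-0.47,-0.3,-0.18,0,0,-0.175]
    - [-0.56,-0.38,-0.18,0,0,-0.1908]
    - [-0.65,-0.46,-0.16,0,0,-0.1908]
  aperture: 0.05
  squeeze: 25

```text
clock: 2.2
tcp_pos: [0.4448, 0.1644, 0.3123]
orientation: [0.001, -0.151, 0.989, 0.0]
wrist_force: [0.7, 0.8, -0.3]
finger_gap: 0.0496
grip_force: 0.0
```

```bash
python3 -c "
from h import *
p=[.556,.0665,.303]; X=w(p,[tabL(0)])[0]; X[2]=.211; print(X,togo(X,p[2]+np.pi/2)); print(env.get_state()['joint_pos'].round(2))"
```

```text
[0.4984595  0.04851132 0.211     ] (array([-0.0164, -0.1267,  0.1014]), array([-0.   ,  0.003, -0.   ]))
[ 0.18  0.1  -0.02  1.44  0.   -0.12]
```

In the tool's units: 0.16 m / 0.5 = 0.32, 0.12 m / 0.5 = 0.24.

send_path:
  ticks:
    - [-0.016,-0.12,0.08,0,0,0]
    - [-0.0328,-0.22,0.16,0,0,0]
    - [-0.0328,-0.2534,0.24,0,0,0]
    - [-0.0328,-0.2534,0.3,0,0,0]
    - [-0.0328,-0.2534,0.32,0,0,0]
    - [-0.0328,-0.2534,0.32,0,0,0]

```text
clock: 2.95
tcp_pos: [0.4971, 0.0504, 0.1517]
orientation: [-0.0, -0.151, 0.989, 0.0]
wrist_force: [0.2, -0.9, 0.8]
finger_gap: 0.0501
grip_force: 0.0
```

Run:
```python
from h import *
t=viewer.read_camera("top"); s=viewer.read_camera("side")
A=cv2.resize(t["image"][160:240,190:260],None,fx=6,fy=6,interpolation=cv2.INTER_CUBIC)
B=cv2.resize(s["image"][150:214,188:252],None,fx=6,fy=6,interpolation=cv2.INTER_CUBIC)
B=np.pad(B,((0,480-B.shape[0]),(0,0),(0,0)))
cv2.imwrite("pics/z2.png",np.hstack([A,B])[...,::-1])
X=env.get_state()["tcp_pos"]; print(X,proj(t,X),proj(s,X),(proj(t,X)-[190,160])*6,(proj(s,X)-[188,150])*6+[420,0])
p=[.556,.0665,.303]; X=w(p,[tabL(0)])[0];print((proj(s,X)-[188,150])*6+[420,0]);
```

```text
[0.49815436 0.05057139 0.15307438] [233.18176155 211.90149085] [218.01804823 168.60374463] [259.09056928 311.40894508] [600.10828939 111.62246777]
[605.16699484 191.60559635]
```

View pics/z2.png

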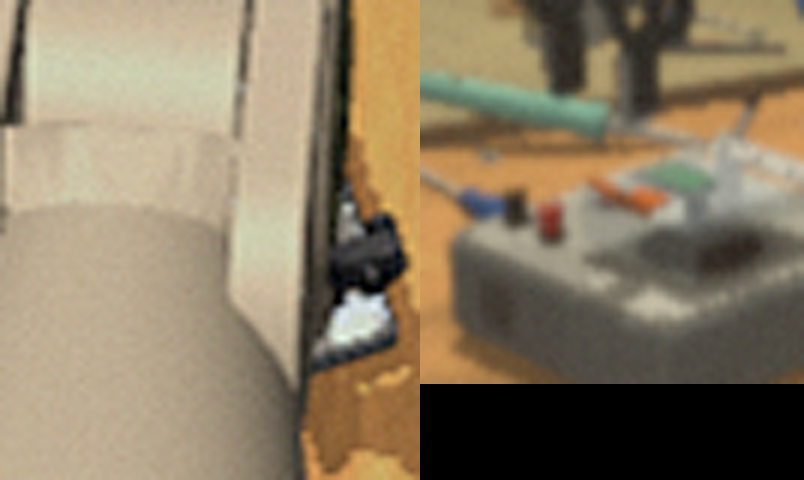

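The side view shows the tab sliver from (590,180) to (665,208) crop px and the fingertips centred near (603,103), so the tab seems to lie about 20 crop px right of my prediction. I'll triangulate it before going down.

Run:
```python
from h import *
t=viewer.read_camera("top"); s=viewer.read_camera("side")
print("side right axis",s["R"][0].round(2),"down",s["R"][1].round(2))
for uv,sv in(((232.5,216.3),(216.3,180)),((236,215.2),(219.,182))):
    X=tri((t,*uv),(s,*sv)); print(X.round(4),proj(t,X)-uv,proj(s,X)-sv, "top@.1186",atz(t,*uv,.1186).round(4))
p=[.556,.0665,.303]
print("pred outer left",w(p,[[-.0695,.012,.1186]]),w(p,[[-.0695,0,.1186]]))
# orange blob in side
im=s["image"]; hsv=cv2.cvtColor(im,cv2.COLOR_RGB2HSV)[172:192,208:234]; a=im[172:192,208:234].astype(int)
d=a[...,0]-a[...,2]
for r in range(4,18): print(172+r,d[r])
```

```text
side right axis [ 0.89 -0.45  0.  ] down [-0.17 -0.35 -0.92]
[0.4913 0.0545 0.1161] [ 0.14228056 -0.42445815] [-0.42485824  0.05581946] top@.1186 [0.4898 0.0547 0.1186]
[0.4955 0.0444 0.1124] [ 0.19806203 -0.58520957] [-0.59091837  0.08029318] top@.1186 [0.493  0.0446 0.1186]
pred outer left [[0.48608541 0.0572156  0.1186    ]] [[0.48966603 0.04576225 0.1186    ]]
176 [100 101 100 101 102 102 103 102 105 102 105 106 110 105  99 105 101  90
  85  68  51  45  34  20  16  19]
177 [114 115 117 114 116 116 116 115 116 115 114 111 109 102  92  85  74  56
  47  35  20  15  10   5   6  11]
178 [119 117 118 117 120 120 118 118 116 117 107  95  86  71  58  47  35  23
  16   8   2  -2   0  -1  -1   3]
179 [118 118 118 119 120 116 113 110 113 115  98  78  58  38  24  19  13   6
   3   1  -1  -2  -1  -3  -2  -1]
180 [114 116 118 118 116 109  95  81  88 111 106  89  56  28  20  23  28  25
  19   9   1   2  -1  -4  -5  -3]
181 [119 115 112 108  98  79  63  44  46  72  96 102  81  50  43  60  81  83
  67  42  29  15   4   1  -2   1]
182 [113 107  90  78  59  45  37  24  22  33  59  80  86  70  68  94 123 132
 122 103  78  45  16   7   3   1]
183 [ 99  88  72  62  39  31  27  19  15  20  32  45  57  66  77 100 123 139
 140 124  87  47  20  12   4   3]
184 [ 92  87  81  64  37  28  25  21  15  15  19  23  28  36  50  68  90 105
 101  71  46  26  15  12   7   4]
185 [82 91 82 58 34 28 23 19 19 18 20 18 19 22 27 37 52 61 52 31 21 16 14 13
  5  4]
186 [67 85 75 51 32 28 25 19 20 18 18 19 18 18 20 22 27 33 28 19 16 15 15  9
  4  2]
187 [59 77 73 45 30 27 23 21 21 19 18 17 19 19 19 20 21 21 18 14 12 13  8  8
  6  2]
188 [47 70 72 39 25 27 23 20 19 19 18 20 16 17 18 17 17 15 14 14  9  7 11  7
  6  5]
189 [29 39 38 24 24 26 24 24 20 20 19 20 17 19 17 16 14 11 11  9  9  8 10  8
  9  7]
```

In the tool's units: 0.05 m / 0.5 = 0.1, -0.004 m / 0.5 = -0.008.

send_path:
  ticks:
    - [-0.008,-0.004,0.06,0,0,0]
    - [-0.008,-0.004,0.1,0,0,0]
    - [-0.008,-0.004,0.1,0,0,0]

```text
clock: 3.52
tcp_pos: [0.5009, 0.0498, 0.1012]
orientation: [-0.001, -0.151, 0.989, 0.0]
wrist_force: [1.6, 1.2, -0.5]
finger_gap: 0.0504
grip_force: 0.0
```

send_path:
  ticks:
    - [0,0,0,0,0,0]
    - [0,0,0,0,0,0]
    - [0,0,0,0,0,0]
  aperture: 0.015
  squeeze: 25

```text
clock: 3.9
tcp_pos: [0.5026, 0.0497, 0.103]
orientation: [0.001, -0.151, 0.989, 0.0]
wrist_force: [-1.9, 1.3, 6.7]
finger_gap: 0.0231
grip_force: 25.8
```

Run:
```python
from h import *
s=viewer.read_camera("side")
save(s,"z3.png",(188,140,270,210),7); print(env.get_state()["tcp_pos"])
```

```text
[0.50257606 0.04971783 0.10298363]
```

View pics/z3.png

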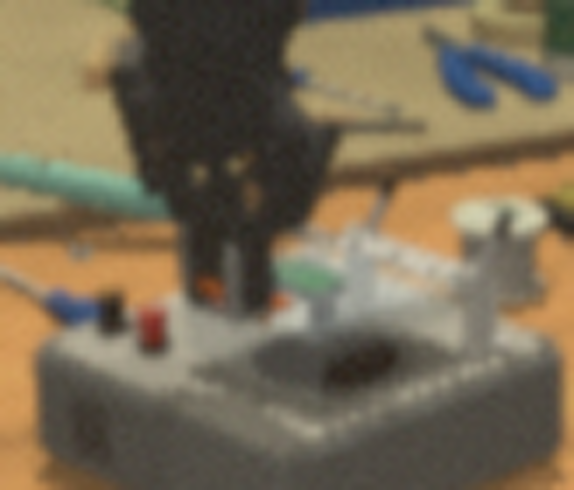

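In the tool's units: -0.0943 m / 0.5 = -0.1886, -0.0873 m / 0.5 = -0.1746.

send_path:
  ticks:
    - [-0.0054,0,-0.0302,0,0,0]
    - [-0.0146,0,-0.0594,0,0,0]
    - [-0.0276,0,-0.0872,0,0,0]
    - [-0.044,0,-0.113,0,0,0]
    - [-0.0638,0,-0.1364,0,0,0]
    - [-0.0864,0,-0.157,0,0,0]
    - [-0.1114,0,-0.1746,0,0,0]
    - [-0.1386,0,-0.1886,0,0,0]

```text
clock: 4.95
tcp_pos: [0.5665, 0.0715, 0.1955]
orientation: [-0.001, -0.151, 0.989, 0.001]
wrist_force: [-2.1, 4.4, -4.1]
finger_gap: 0.0231
grip_force: 24.9
```

Run:
```python
from h import *
s=viewer.read_camera("side")
save(s,"z4.png",(188,110,270,210),6); print(env.get_state()["tcp_pos"])
```

```text
[0.56845486 0.07207048 0.19621788]
```

View pics/z4.png

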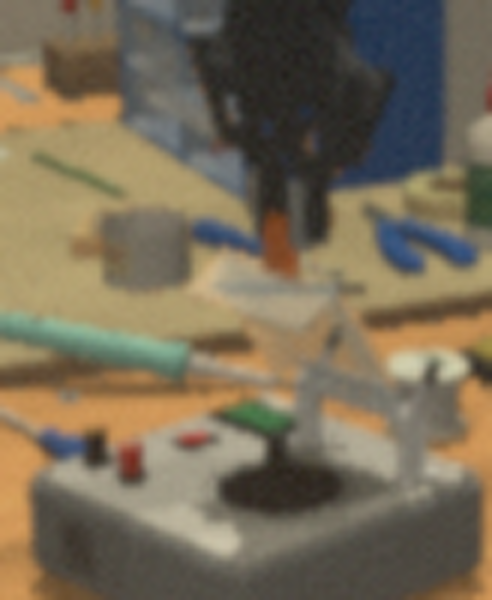

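The guard follows: the plate stands up at about 60–65° with the orange tab between the fingers. I'll carry on over to the rests.

In the tool's units: -0.1163 m / 0.5 = -0.2326, -0.1034 m / 0.5 = -0.2068.

send_path:
  ticks:
    - [-0.0288,0,-0.0106,0,0,0]
    - [-0.0586,0,-0.0172,0,0,0]
    - [-0.089,0,-0.0198,0,0,0]
    - [-0.1196,0,-0.0184,0,0,0]
    - [-0.1498,0,-0.013,0,0,0]
    - [-0.179,0,-0.0038,0,0,0]
    - [-0.2068,0,0.0092,0,0,0]
    - [-0.2326,0,0.0256,0,0,0]

```text
clock: 6.0
tcp_pos: [0.6786, 0.1096, 0.1842]
orientation: [0.001, -0.152, 0.988, 0.004]
wrist_force: [-3.2, 13.3, 4.2]
finger_gap: 0.0231
grip_force: 24.3
```

send_path:
  ticks:
    - [0,0,0,0,0,0]
    - [0,0,0,0,0,0]
  aperture: 0.04

```text
clock: 6.25
tcp_pos: [0.6788, 0.1045, 0.1831]
orientation: [-0.0, -0.15, 0.989, -0.0]
wrist_force: [-0.1, 0.2, 0.6]
finger_gap: 0.0402
grip_force: 0.0
```

send_path:
  ticks:
    - [0,0,0,0,0,0]
    - [0,0,-0.04,0,0,0]
    - [0,0,-0.12,0,0,0]
    - [0.08,0,-0.16,0,0,0]
    - [0.2,0,-0.16,0,0,0]
    - [0.3,0,-0.16,0,0,0]
    - [0.4,0,-0.16,0,0,0]
    - [0.4,0,-0.16,0,0,0]

```text
clock: 7.25
tcp_pos: [0.4841, 0.0443, 0.2637]
orientation: [-0.0, -0.15, 0.989, -0.0]
wrist_force: [-0.1, 0.3, 0.3]
finger_gap: 0.0403
grip_force: 0.0
```

In the tool's units: 0.22 m / 0.5 = 0.44, 0.18 m / 0.5 = 0.36.

send_path:
  ticks:
    - [0,0.12,0,0,0,0]
    - [0,0.24,0,0,0,0]
    - [0,0.36,0,0,0,0]
    - [0,0.44,0,0,0,0]
    - [0,0.44,0,0,0,0]
    - [0,0.44,0,0,0,0]

```text
clock: 8.0
tcp_pos: [0.4231, 0.2551, 0.2632]
orientation: [0.0, -0.151, 0.989, -0.0]
wrist_force: [0.7, -0.1, -0.1]
finger_gap: 0.0406
grip_force: 0.0
```

Run:
```python
from h import *
T=[viewer.read_camera("top") for _ in range(6)]; S=[viewer.read_camera("side") for _ in range(6)]
t,s=T[-1],S[-1]
tm=np.mean([c["image"] for c in T],0).astype(np.uint8); sm=np.mean([c["image"] for c in S],0).astype(np.uint8)
np.savez("open.npz",t=tm,s=sm,tK=t["K"],tR=t["R"],tt=t["t"],sK=s["K"],sR=s["R"],st=s["t"])
A=cv2.resize(tm[180:215,210:250],None,fx=12,fy=12,interpolation=cv2.INTER_CUBIC)
B=cv2.resize(sm[145:205,210:265],None,fx=7,fy=7,interpolation=cv2.INTER_CUBIC)[:,:310]
B=B[:420]
cv2.imwrite("pics/z5.png",np.hstack([A,B])[...,::-1])
p=[.556,.0665,.303]
print((proj(t,w(p,[[0,0,.07]])[0])-[210,180])*12)
```

```text
[239.9859706  199.01826505]
```

View pics/z5.png

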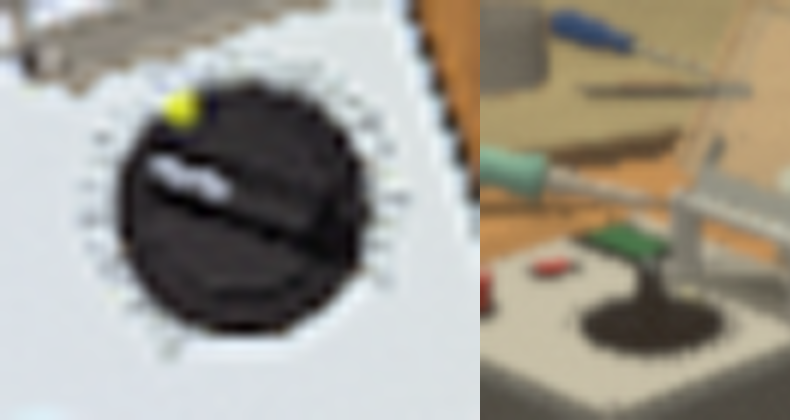

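The top crop shows the open guard, knob disc centre at about (244,208), line tip at (150,162) and yellow marker at (182,108). The side crop shows the clear plate leaning back.

Add to h.py:
```python
def load():
    d=np.load("open.npz"); return dict(image=d["t"],K=d["tK"],R=d["tR"],t=d["tt"]),dict(image=d["s"],K=d["sK"],R=d["sR"],t=d["st"])
```

Run:
```python
from h import *
t,s=load()
f=lambda u,v,z:atz(t,(u+.5)/12-.5+210,(v+.5)/12-.5+180,z)
# disc centre by dark mask, yellow centroid by weighting
im=t["image"].astype(float)[180:215,210:250]; g=im.mean(2)
d=np.clip((200-g)/160,0,1); 
big=cv2.resize(im.astype(np.uint8),None,fx=12,fy=12,interpolation=cv2.INTER_CUBIC)
m=(big.mean(2)<120).astype(np.uint8); n,l,st,ce=cv2.connectedComponentsWithStats(m); i=l[250,240]; 
cnt=max(cv2.findContours((l==i).astype(np.uint8),0,1)[0],key=cv2.contourArea); (cx,cy),r=cv2.minEnclosingCircle(cnt)
e=cv2.fitEllipse(cv2.convexHull(cnt)); print("circle",cx,cy,r,e)
Y=np.clip(big[...,:2].min(2).astype(float)-big[...,2]-40,0,None); yy,xx=np.mgrid[:Y.shape[0],:Y.shape[1]]
u,v=(Y*xx).sum()/Y.sum(),(Y*yy).sum()/Y.sum(); print("yellow",u,v)
Wt=np.clip(big.min(2).astype(float)-110,0,None); k=np.zeros_like(Wt); k[140:205,135:240]=1; Wt*=k
for a in(140,160,180,200,220):
    q=Wt[:,a:a+20]; print(a+10,((q*yy[:,a:a+20]).sum()/max(q.sum(),1)).round(1),q.sum().round())
for c in((cx,cy),e[0],(244,208)):
    O=f(*c,.065); M=f(u,v,.0645); L=f(150,163,.070); Li=f(226,189,.088)
    an=lambda X:np.degrees(np.arctan2(X[1]-O[1],X[0]-O[0])).round(1)
    print(O.round(4),"marker",an(M),np.linalg.norm((M-O)[:2]).round(4),"line",an(L),np.linalg.norm((L-O)[:2]).round(4),"linedir",np.degrees(np.arctan2(*(L-Li)[[1,0]])).round(1),"inner r",(Li-O).round(4))
```

```text
circle 243.3157958984375 209.92105102539062 131.24295043945312 ((243.27305603027344, 209.0047149658203), (257.1443176269531, 260.148193359375), 62.159671783447266)
yellow 316.51232513837675 82.17003376638242
150 164.8 1583.0
170 169.6 17104.0
190 176.8 11796.0
210 183.6 18673.0
230 188.6 2569.0
[0.5555 0.0674 0.065 ] marker -28.7 0.0382 line 64.5 0.0262 linedir 64.7 inner r [0.0014 0.0026 0.023 ]
[0.5557 0.0674 0.065 ] marker -28.9 0.038 line 65.0 0.0261 linedir 64.7 inner r [0.0011 0.0026 0.023 ]
[0.556  0.0673 0.065 ] marker -28.8 0.0377 line 65.7 0.0262 linedir 64.7 inner r [0.0009 0.0028 0.023 ]
```

Run:
```python
from h import *
t,s=load()
im=t["image"].astype(float)[180:215,210:250]
Y=np.clip(np.minimum(im[...,0],im[...,1])-im[...,2]-40,0,None); Y[:, 22:]=0; Y[14:]=0; print(Y[5:13,10:20].round())
yy,xx=np.mgrid[:35,:40]; u,v=(Y*xx).sum()/Y.sum()+210,(Y*yy).sum()/Y.sum()+180
M=atz(t,u,v,.0645); O=np.array([.5557,.0674]); print(u,v,M,np.degrees(np.arctan2(*(M[:2]-O)[::-1])),np.linalg.norm(M[:2]-O))
print(togo([.5557,.0674,.13],np.radians(154.8)))
```

```text
[[ 0.  0.  0.  0.  0.  0.  0.  0.  0.  0.]
 [ 0.  0.  0.  0.  0.  0.  0.  0.  0.  0.]
 [ 0.  0.  0.  0.  0.  0.  0.  0.  0.  0.]
 [ 0.  0.  0.  0. 82. 86. 26.  0.  0.  0.]
 [ 0.  0.  0.  0. 98. 92. 19.  0.  0.  0.]
 [ 0.  0.  0.  0.  0. 12.  0.  0.  0.  0.]
 [ 0.  0.  0.  0.  0.  0.  0.  0.  0.  0.]
 [ 0.  0.  0.  0.  0.  0.  0.  0.  0.  0.]]
224.67469879518072 188.56144578313254 [0.5821021  0.08376445 0.0645    ] 31.791312977876284 0.031062292467371636
(array([-0.0714, -0.2188,  0.1331]), array([-0.   ,  0.   , -0.829]))
```

In the tool's units: -0.2188 m / 0.5 = -0.4376, -0.2 m / 0.5 = -0.4, -0.829 rad / 4 = -0.2073.

send_path:
  ticks:
    - [-0.03,-0.09,0,0,0,-0.0425]
    - [-0.06,-0.18,0,0,0,-0.085]
    - [-0.1,-0.3,0.04,0,0,-0.125]
    - [-0.14,-0.4,0.12,0,0,-0.165]
    - [-0.1428,-0.4376,0.2,0,0,-0.2073]
    - [-0.1428,-0.4376,0.26,0,0,-0.2073]
    - [-0.1428,-0.4376,0.266,0,0,-0.2073]
    - [-0.1428,-0.4376,0.266,0,0,-0.2073]

```text
clock: 9.6
tcp_pos: [0.5561, 0.0678, 0.131]
orientation: [0.0, -0.536, 0.844, -0.0]
wrist_force: [-1.2, 1.1, 0.4]
finger_gap: 0.0403
grip_force: 0.0
```

Run:
```python
from h import *
print(togo([.5557,.0674,.0735],np.radians(154.8)))
s=viewer.read_camera("side"); save(s,"z6.png",(200,120,275,205),7)
```

```text
(array([0.0006, 0.0002, 0.0575]), array([-0.001,  0.   ,  0.001]))
```

View pics/z6.png

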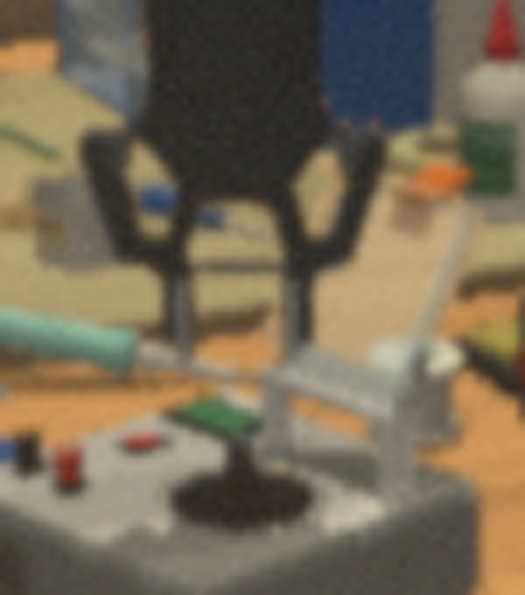

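Fingers straddle the bar end-on (mid x≈237 against bar x≈240) and the guard stands open. Going down and closing.

In the tool's units: 0.057 m / 0.5 = 0.114, 0.045 m / 0.5 = 0.09.

send_path:
  ticks:
    - [0,0,0.05,0,0,0]
    - [0,0,0.09,0,0,0]
    - [0,0,0.114,0,0,0]
    - [0,0,0.114,0,0,0]

```text
clock: 10.15
tcp_pos: [0.5557, 0.0679, 0.0734]
orientation: [0.0, -0.536, 0.844, -0.0]
wrist_force: [-0.1, 0.5, 0.4]
finger_gap: 0.0398
grip_force: 0.0
```

send_path:
  ticks:
    - [0,0,0,0,0,0]
    - [0,0,0,0,0,0]
    - [0,0,0,0,0,0]
    - [0,0,0,0,0,0]
  aperture: 0.004
  squeeze: 25

```text
clock: 10.65
tcp_pos: [0.5562, 0.068, 0.0742]
orientation: [0.001, -0.536, 0.844, -0.0]
wrist_force: [-2.8, 2.4, 7.3]
finger_gap: 0.011
grip_force: 29.6
```

In the tool's units: -0.001 m / 0.5 = -0.002, 0.58 rad / 4 = 0.145.

send_path:
  ticks:
    - [0,0,-0.002,0,0,0.02]
    - [0,0,-0.002,0,0,0.05]
    - [0,0,-0.002,0,0,0.08]
    - [0,0,-0.002,0,0,0.11]
    - [0,0,-0.002,0,0,0.1325]
    - [0,0,-0.002,0,0,0.145]
    - [0,0,-0.002,0,0,0.145]
    - [0,0,-0.002,0,0,0.145]

```text
clock: 11.65
tcp_pos: [0.556, 0.068, 0.0743]
orientation: [0.001, -0.273, 0.962, 0.0]
wrist_force: [1.2, 4.1, -0.1]
finger_gap: 0.0113
grip_force: 28.9
```

send_path:
  ticks:
    - [0,0,0,0,0,0]
    - [0,0,0,0,0,0]
    - [0,0,-0.06,0,0,0]
    - [0,0,-0.16,0,0,0]
    - [0,0,-0.26,0,0,0]
    - [0,0,-0.32,0,0,0]
  aperture: 0.04

```text
clock: 12.4
tcp_pos: [0.5565, 0.0671, 0.237]
orientation: [0.002, -0.272, 0.962, -0.001]
wrist_force: [0.6, -0.2, -0.8]
finger_gap: 0.0399
grip_force: 0.0
```

send_path:
  ticks:
    - [0.08,0.08,0,0,0,0]
    - [0.16,0.16,0,0,0,0]
    - [0.24,0.24,0,0,0,0]
    - [0.3,0.3,0,0,0,0]
    - [0.3,0.3,0,0,0,0]
    - [0.3,0.3,0,0,0,0]

```text
clock: 13.15
tcp_pos: [0.3502, 0.1166, 0.2345]
orientation: [0.001, -0.272, 0.962, -0.0]
wrist_force: [1.3, -0.1, -0.6]
finger_gap: 0.0398
grip_force: 0.0
```

```bash
python3 -c "
from h import *
q=env.get_state()['orientation'];print(q)"
```

```text
[ 9.75999375e-04 -2.72130888e-01  9.62259689e-01 -3.42535983e-04]
```

Run:
```python
from h import *
T=[viewer.read_camera("top") for _ in range(8)]; s=viewer.read_camera("side"); t=T[-1]
tm=np.mean([c["image"] for c in T],0).astype(np.uint8)
np.savez("open.npz",t=tm,s=s["image"],tK=t["K"],tR=t["R"],tt=t["t"],sK=s["K"],sR=s["R"],st=s["t"])
A=cv2.resize(tm[180:215,210:250],None,fx=12,fy=12,interpolation=cv2.INTER_CUBIC)
B=cv2.resize(s["image"][145:205,210:265],None,fx=7,fy=7,interpolation=cv2.INTER_CUBIC)[:420,:310]
cv2.imwrite("pics/z7.png",np.hstack([A,B])[...,::-1])
```

```text
(no output)
```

View pics/z7.png

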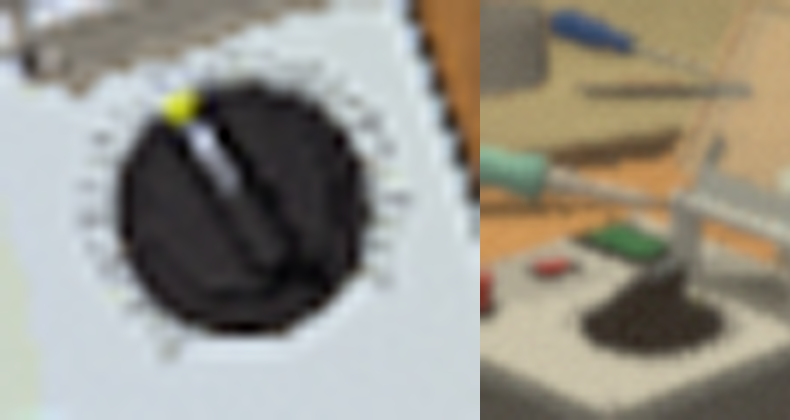

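The line now runs from (235,190) to (193,124), straight at the marker at (182,107): about 30.5° against 30.9° from the disc centre. The guard is still open, so I'll hand in.

send_path:
  ticks:
    - [0,0,0,0,0,0]
    - [0,0,0,0,0,0]

```text
clock: 13.85
tcp_pos: [0.3493, 0.1168, 0.2341]
orientation: [0.0, -0.272, 0.962, 0.0]
wrist_force: [-0.5, 0.3, 0.2]
finger_gap: 0.0403
grip_force: 0.0
```

```bash
python3 -c "
from workcell import env
print(env.hand_in())"
```

```text
the job is handed in; nothing more can be done
None
```

The job is handed in at about 14 s, but no verdict came back: in the last pictures the guard stands open on its rests and the knob's white line points at the yellow marker to within about 1–2° (about 8.6° is allowed).

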